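Open the water filter and hold its wet cap over the sink

TASK

The cartridge in the counter-top water filter is due for changing: unscrew the filter's white cap by its fluted grip. Nothing shows whether its quick thread is right- or left-handed, so try it gently one way and, if it stops short, the other, without forcing it; once it has turned loose, lift it off. Leave everything else where it stands, and finish while still holding the cap in the gripper, the right way up, over the sink basin and above the level of the worktop, so that it can drip there.

Things in the scene. Friction and masses are not known exactly. Their poses are not given: they have to be found in the camera images.
- filter_housing: Counter-top water filter, fixed to the worktop: grey foot 120 mm across, clear sump with a white pleated cartridge, grey collar 108 mm across (top at 123 mm), grey neck 60 mm across under the cap. Two steel pipes leave the foot at its +x side, reaching 96 mm from the axis. Origin: centre of the foot's underside, on the worktop; z up along the filter's axis.
- filter_cap: White cap locked on the filter, about 110 g: skirt 84 mm across and 24 mm high; on its top face a fluted round grip 50 mm across (52 over the flutes), 36 mm high. Origin: on the axis at the skirt's lower edge; z up; +x points to a small rib on the skirt's top. Locked, its origin is 134 mm and its top 194 mm above the worktop, and its x axis points as the housing's, within 5 degrees.
- neck_rim (a point): Centre of the neck's rim under the cap, 150 mm up. Its three-start quick thread is right- or left-handed; this varies from case to case and cannot be seen. Tightening, the cap meets a hard stop 2 to 16 degrees from its start. Loosening (right-hand: counter-clockwise from above; left-hand: clockwise), it is free to lift at 45 to 70 degrees from the locked place; just beyond it meets an end stop.
- cap_rib (a point): The moulded rib, 34 mm from the cap's axis. The cap turns against its seal's rub (0.1 to 0.5 N m, both ways) and does not climb; a sprung cartridge (6 N) presses it up, so once free it pops up 5 mm or comes up with the gripper. Locked, it cannot be lifted. More than 70 N between cap and filter counts as forcing.
- cap_grip (a point): Point on the cap's axis at the height to grip it: 45 mm above the cap's origin, 21 mm above the skirt's top face, 15 mm below the top of the grip. The grip is round to the fingers: they slip round it when the cap is stopped. A grip of 20 to 30 N is ample.
- sink_mid (a point): Middle of the sink's opening, at worktop height. The opening runs about 0.17 m from here towards and away from the robot (x) and 0.2 m to the right (-y) and further to the left. A tall tap stands behind it, its spout over the rear left part more than 0.17 m above the worktop.
- new_cartridge: Bystander: the replacement cartridge, a white pleated cylinder 66 mm across and 92 mm high, standing; origin under its centre.
- mug_blue: Bystander: white mug with a green inside, 86 x 122 x 96 mm; origin under its centre.
- tumbler: Bystander: clear glass tumbler, 81 mm across and 93 mm high; origin under its centre.
- scissors: Bystander: scissors lying flat, 87 x 199 x 9 mm; origin under their middle.
- egg_timer: Bystander: round white kitchen timer, 66 mm across and 60 mm high; origin under its centre.
- dish_brush: Bystander: dish brush lying in front of the sink, 36 x 270 x 62 mm, long along its y; origin under its middle.
There are look-alikes about, which are no part of the job. Leave any black or purple look-alike of the filter_cap alone.

How it is judged (in metres and radians):
On the way, in this order (a step that is already met when the one before it is completed fails the run):
1. the cap, still on the neck, has been turned at least 40 degrees round, out of its lock (angle between the x axis of filter_cap and the x axis of filter_housing, either way round above 0.7 rad and z of filter_cap in the frame of filter_housing below 0.146 m and horizontal distance between filter_cap and filter_housing below 0.008 m), for 0.05 s.
2. the cap is lifted clear of the neck in the gripper (z of filter_cap in the frame of filter_housing above 0.16 m and contact force between filter_cap and the fingers above 0.5 N and contact force between filter_cap and filter_housing below 0.3 N), for 0.1 s.
At the end, for the whole second after the job is handed in: The cap is held still in the fingers, right way up (within 28 degrees), its middle over the sink opening (within 0.17 m of the sink's middle in x, to 0.20 m right and 0.30 m left of it), lower edge at least 10 mm above worktop height, off the filter (x of filter_cap in the frame of sink_mid between -0.17 and 0.17 m and y of filter_cap in the frame of sink_mid between -0.2 and 0.3 m and height (world z) of filter_cap above 0.01 m and angle between filter_cap's own z axis and vertical below 0.5 rad and contact force between filter_cap and the fingers above 0.5 N and contact force between filter_cap and filter_housing below 0.3 N and linear speed of filter_cap below 0.05 m/s); the arm keeps its last pose, push and grip.
It fails at once if the cap is forced: pressed or wrenched against the filter with more than 70 N (contact force between filter_cap and filter_housing above 70 N).
It fails at once if a bystander is pushed more than 30 mm from its place (distance of any of new_cartridge, mug_blue, tumbler, scissors, egg_timer, dish_brush from where it was at the start of the episode above 0.03 m).
It also fails if it takes over 54 s, if anything falls off the work surface, if the arm or the gripper's body presses on something with over 40 N, if the wrist force passes 120 N, or if a joint passes its speed limit or range.

ROBOT

A 7-joint arm with a two-finger parallel gripper is mounted at the origin on a cart in front of the work surface, level with it; the furniture and walls round the work are solid. World frame = base frame: x ahead of the robot, y to its left, z up, the work surface at z = 0. Lengths are in mm, angles in rad, forces in N, time in s.
With the tool pointing down it reaches from about 400 to 850 mm from the base axis. Payload 4.4 kg.
Tool frame: the origin (TCP) lies between the finger pads; the fingertips stand 17 mm ahead of it and the grasp point (between the pads) lies 2 mm behind it; z points along the fingers, y is the direction in which the jaws open and shut (so a half turn about z gives the same grasp; the last joint's range is limited). The gripper opens to 94 mm and grips with 3 to 60 N. Pads are 16 mm wide; open, the fingers measure 119 mm over their backs; the gripper's body (75 mm by 177 mm) begins 78 mm behind the grasp point.
Start: joints at [-1.263, 0.628, 0.038, 1.517, -0.027, 0.996, -0.02], TCP at [237.328, 605.139, 222.478] pointing down, gripper open.
Joint ranges: [-3.06, 3.06], [-0.37, 2.12], [-1.25, 1.32], [0.18, 2.47], [-1.1, 4.24], [0.23, 1.98], [-2.94, 2.94]. Speed limits (rad/s): [2.57, 2.57, 3.14, 3.14, 3.14, 3.14, 3.14].

INTERFACE

Orientations are given as a rotation vector (axis times angle).
In Python, from rig import manip, vision, ticket gives the robot as it stands. The module is installed in compiled form; this text tells all that it offers.
- The arm moves only by the tool send_rows, never from a script. Its argument "motion" is a list that holds one entry, the list of rows, each a list of 5 numbers: the shift along the tool's x, y, z in m, then the turn about the tool's z in rad, then the gripper's target within -1 to 1 (shut at 1, half-way at 0, fully open at -1). In form: [[[tx, ty, tz, spin, fingers], ...]]. A call has 1 to 20 rows; each row shifts and turns the pose as measured when the row begins, along the tool's axes as they then stand; what a row does not reach is not made up. A row lasts 1/10 s, in which the tool goes at most 50 mm and 8.59 degrees, less where a joint would pass 70% of its speed; a pose out of reach is approached as far as the arm can. A call is refused whole if a number of a shift passes 0.05 or a number of a turn 0.15, either way. A call with a gripper value outside its range is refused whole. The fingers move at their own pace and stop on an object; "newtons" is the grip in N (left out, the last holds). Time passes only in rows, so rows that do not move let the fingers close. It gives the time, the measured TCP pose, the force and the opening at its end, in the units of the state.
- manip.sense(): the state, without advancing time (a new reading comes with each control period).
- vision.capture(name): name is "side" or "top"; returns a dict with "color" (480x640x3 uint8, red, green, blue), "K" (3x3 intrinsics, pixels), "view" (4x4, takes a point from world to camera coordinates). Camera axes: x right, y down, z forward; pixel columns grow to the right and rows downward; lengths in mm; the calibration is good to about 2 mm. A picture is of the moment at which its call begins. There is no depth.
- ticket.job_done(): hands the job in, once; it reports no verdict.
The state is a dict: "time_s": time; "q": joint angles; "joint_vel": joint speeds; "joint_efforts": joint torques, N m; "ee_pos": TCP position; "tool_rot": TCP orientation; "wrist_force": force on the tool from outside, world axes, zero at the start; "moment": the same for the moment, N m; "width": opening from 0.0 (shut) to 1.0 (fully open).
Only numpy, scipy, OpenCV 4.12 (cv2) and the standard library are available. Lean on these libraries where they do the work, as an engineer would, in place of code of your own. Each camera call takes 0.05 s, during which the arm holds its last target.

## Working session

There is one attempt and no reset: what is moved stays moved. The work goes in short steps, Python scripts to look and compute and a tool call to move; the robot and the scene stay as the last step left them, time stands still between calls to the robot, and variables do not carry over. Pictures are saved under pics/ and viewed, and the job is handed in when it is done.

Besides the shell and the picture viewer there is one more tool, called as name(argument=value, ...), one argument or row to a line, values as JSON. send_rows: Moves the arm, as the interface text tells. Its arguments: {"type":"object","properties":{"motion":{"type":"array"},"newtons":{"type":"number"}},"required":["motion"]}

```bash
mkdir -p pics
python3 - <<'E'
from rig import manip, vision
import cv2,numpy as np
print(manip.sense())
for n in("side","top"):
    c=vision.capture(n); cv2.imwrite(f"pics/{n}0.png",c["color"][:,:,::-1]); print(n,c["K"].tolist(),np.round(c["view"],4).tolist())
E
```

```text
{'time_s': 0.0, 'q': array([-1.26278408,  0.62932646,  0.03841032,  1.51837917, -0.02699484,
        0.99629617, -0.02000251]), 'joint_vel': array([-0.00060587,  0.00050248,  0.0014537 , -0.00044873, -0.00076425,
        0.00042483, -0.00036175]), 'joint_efforts': array([-7.66640187e-04, -5.49716341e+01,  1.14330232e+00, -1.86627674e+01,
       -5.21690736e-02,  2.36216158e-02,  1.54716236e-04]), 'ee_pos': array([237.08017083, 604.52772004, 221.56269753]), 'tool_rot': array([-5.83666777e-01, -3.08654848e+00,  2.92301460e-03]), 'wrist_force': array([ 0.3761604 ,  0.12991304, -0.90338996]), 'moment': array([ 0.03795946,  0.01410401, -0.02530681]), 'width': 1.003546488375731}
side [[539.0534939773826, 0.0, 326.69678837408327], [0.0, 539.0534939773826, 239.51317166016702], [0.0, 0.0, 1.0]] [[0.8092, -0.5875, -0.0012, -453.9385], [-0.2495, -0.3417, -0.9061, 242.0122], [0.5319, 0.7335, -0.4231, 1232.0332], [0.0, 0.0, 0.0, 1.0]]
top [[508.5089643631348, 0.0, 313.42533848572555], [0.0, 508.5089643631348, 245.57482262515074], [0.0, 0.0, 1.0]] [[0.0191, -0.9998, -0.0055, -20.7879], [-0.9723, -0.0173, -0.2332, 565.7017], [0.2331, 0.0098, -0.9724, 1368.0141], [0.0, 0.0, 0.0, 1.0]]
```

View pics/side0.png

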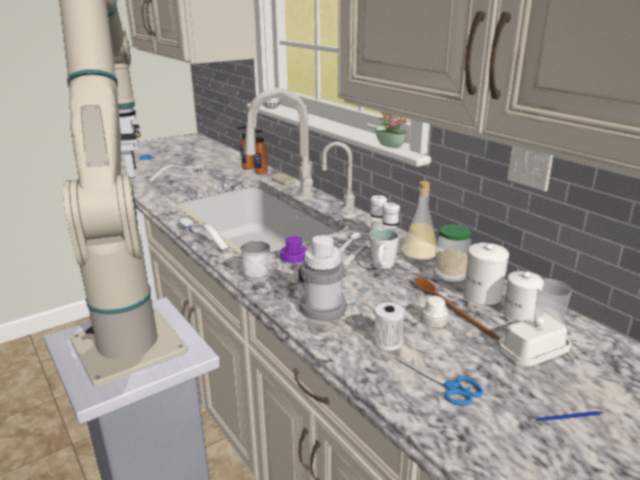

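View pics/top0.png

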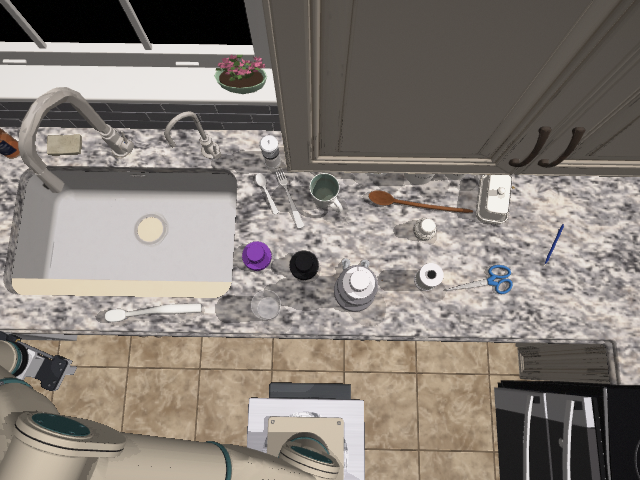

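The white cap on the filter is at side (322,245) and top (359,283). The look-alikes are a purple cap at top (257,255) / side (293,248) and a black cap at top (304,265). Only the white one sits on the grey-collared filter, so that is the one meant. I'll enlarge it to confirm.

Run:
```python
import cv2,numpy as np
a=cv2.imread("pics/side0.png")[215:335,265:385]; b=cv2.imread("pics/top0.png")[235:335,300:420]
a=cv2.resize(a,(400,400),interpolation=cv2.INTER_CUBIC)
b=cv2.resize(b,(400,333),interpolation=cv2.INTER_CUBIC); b=cv2.copyMakeBorder(b,0,67,0,0,cv2.BORDER_CONSTANT)
cv2.imwrite("pics/crop0.png",np.hstack([a,b]))
```

```text
(no output)
```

View pics/crop0.png

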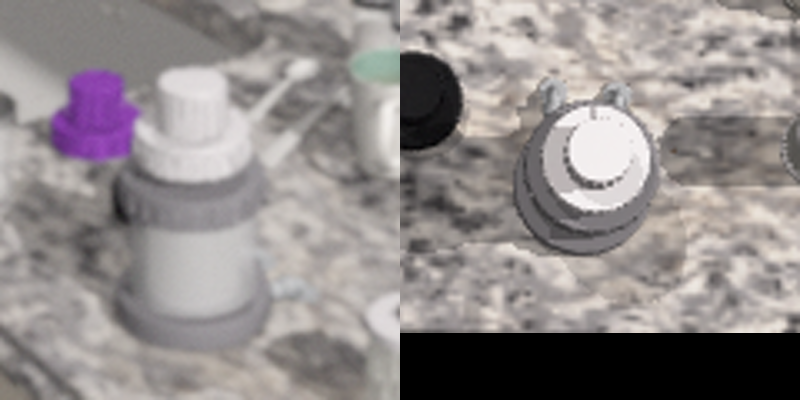

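The crop confirms it: a white fluted cap on the grey collar, with its rib at the back (top view about (359,268)). The pipes are also at the back, so housing +x points away from the robot. Next I measure.

```bash
cat > h.py <<'E'
import numpy as np,cv2
from rig import manip,vision
def ray(c,u,v):
    R=c["view"][:3,:3];t=c["view"][:3,3]
    d=R.T@np.linalg.solve(c["K"],[u,v,1.]);o=-R.T@t
    return o,d/np.linalg.norm(d)
def plane(c,u,v,z):
    o,d=ray(c,u,v);return o+d*(z-o[2])/d[2]
def proj(c,p):
    q=c["K"]@(c["view"][:3,:3]@np.asarray(p,float)+c["view"][:3,3]);return q[:2]/q[2]
def tri(c1,p1,c2,p2):
    (o1,d1),(o2,d2)=ray(c1,*p1),ray(c2,*p2)
    s=np.linalg.lstsq(np.c_[d1,-d2],o2-o1,rcond=None)[0]
    a=o1+d1*s[0];b=o2+d2*s[1];return (a+b)/2,np.linalg.norm(a-b)
E
python3 - <<'E'
from h import *
t=vision.capture("top");s=vision.capture("side")
g=t["color"].min(2)
for th in(205,225,240):
    m=np.zeros_like(g);m[255:310,335:385]=(g[255:310,335:385]>th)*255
    for c in cv2.findContours(m,cv2.RETR_EXTERNAL,cv2.CHAIN_APPROX_NONE)[0]:
        if cv2.contourArea(c)>60:
            (x,y),r=cv2.minEnclosingCircle(c);e=cv2.fitEllipse(c);print(th,x,y,r,e,plane(t,*e[0],194),plane(t,*e[0],158))
# grey foot/whole silhouette via hsv: predicted pixels
c=plane(t,360,281,194); print("rough",c)
for z in(0,123,134,158,194):print(z,proj(t,[c[0],c[1],z]),proj(s,[c[0],c[1],z]))
print("tri",tri(t,(360,281),s,(322.6,239)))
for n,u,v in(("purple",257,253),("black",304,263),("sinkcorner",237,170),("sinkcorner",232,297),("sinkL",30,170),("sinkfrontL",15,293),("drain",150,230),("cart",430,277),("tumbler",265,307)):
    print(n,plane(t,u,v,0))
E
```

```text
205 359.0 282.0 15.811488151550293 ((360.3551025390625, 281.3512268066406), (26.680641174316406, 29.445240020751953), 7.182268142700195) [ 444.8897502 -131.6789106  194.       ] [ 450.94609316 -134.7248437   158.        ]
225 360.0 279.5 15.008431434631348 ((361.1370544433594, 277.8658142089844), (19.973480224609375, 25.60944175720215), 115.83251953125) [ 453.82650493 -133.67335761  194.        ] [ 460.1365553  -136.77591149  158.        ]
rough [ 445.76914295 -130.78643255  194.        ]
0 [354.39326777 292.10023763] [320.26534108 308.39515942]
123 [357.76639295 285.42210685] [319.94953234 265.63770481]
134 [358.09738114 284.76681472] [319.92007288 261.64917815]
158 [358.83819945 283.30013878] [319.85506901 252.84828221]
194 [360. 281.] [319.75564587 239.38734859]
tri (array([ 448.76895561, -132.54066467,  194.06979847]), np.float64(6.856117308910855))
purple [556.54216568 156.22731541   0.        ]
black [528.96806486  16.95691132   0.        ]
sinkcorner [ 8.16297840e+02  2.29373539e+02 -2.27373675e-13]
sinkcorner [425.05473884 222.63592998   0.        ]
sinkL [805.53951055 866.61452961   0.        ]
sinkfrontL [425.13585364 853.38346354   0.        ]
drain [621.12673948 478.84864911   0.        ]
cart [ 494.0156311  -350.65239803    0.        ]
tumbler [397.9559805  126.05948662   0.        ]
```

Run:
```python
from h import *
t=vision.capture("top");s=vision.capture("side")
g=s["color"].min(2).astype(int)
print("cols 305-345")
for v in(232,234,236,238,240,242,245,248,256,260,264,268):print(v,g[v,300:348].tolist())
print("top")
g=t["color"].min(2).astype(int)
for v in(266,270,275,280,285,290,294,297,300):print(v,g[v,338:384].tolist())
```

```text
cols 305-345
232 [125, 128, 124, 126, 128, 125, 126, 124, 124, 128, 125, 127, 126, 127, 127, 125, 125, 127, 128, 125, 127, 126, 127, 126, 127, 126, 122, 123, 123, 126, 132, 127, 127, 135, 141, 144, 141, 141, 149, 158, 166, 170, 170, 163, 161, 161, 167, 165]
234 [128, 126, 125, 127, 126, 125, 127, 126, 124, 124, 124, 127, 128, 125, 128, 129, 131, 134, 134, 134, 140, 145, 148, 150, 151, 149, 146, 146, 147, 155, 163, 168, 170, 171, 179, 183, 184, 185, 186, 185, 186, 186, 188, 185, 185, 179, 172, 162]
236 [118, 122, 123, 129, 127, 126, 127, 123, 124, 126, 125, 125, 131, 144, 162, 177, 194, 200, 201, 203, 203, 206, 206, 207, 207, 207, 207, 207, 208, 204, 192, 182, 172, 170, 171, 173, 173, 177, 182, 189, 191, 193, 193, 193, 190, 182, 167, 152]
238 [74, 95, 113, 125, 129, 126, 123, 125, 125, 125, 126, 131, 158, 189, 209, 216, 216, 217, 217, 217, 217, 219, 217, 216, 218, 217, 218, 218, 219, 217, 216, 206, 184, 151, 131, 131, 138, 149, 155, 162, 167, 167, 168, 170, 170, 163, 161, 152]
240 [68, 90, 113, 124, 129, 126, 124, 129, 130, 126, 128, 136, 167, 196, 211, 216, 219, 218, 218, 218, 218, 2
[... 3206 characters left out ...]
, 152, 156, 162]
294 [100, 75, 64, 100, 102, 103, 102, 101, 85, 108, 156, 225, 238, 238, 239, 239, 239, 236, 216, 217, 217, 217, 218, 217, 218, 218, 217, 218, 218, 218, 214, 184, 121, 124, 122, 121, 127, 125, 142, 148, 151, 153, 150, 148, 165, 164]
297 [103, 101, 83, 56, 72, 94, 103, 102, 103, 101, 81, 84, 86, 92, 114, 145, 220, 223, 239, 239, 240, 240, 238, 237, 237, 208, 208, 125, 158, 121, 123, 122, 122, 123, 127, 123, 129, 134, 134, 132, 129, 124, 122, 121, 116, 119]
300 [101, 103, 102, 102, 87, 69, 57, 58, 84, 101, 100, 103, 99, 82, 82, 84, 118, 119, 118, 120, 120, 120, 119, 121, 120, 123, 123, 121, 122, 123, 124, 120, 76, 114, 133, 134, 155, 162, 165, 163, 163, 169, 175, 178, 170, 164]
```

Run:
```python
from h import *
t=vision.capture("top");s=vision.capture("side")
g=t["color"].min(2).astype(int)
for u in(352,356,359,362,366):print(u,list(zip(range(262,304),g[262:304,u].tolist())))
# two-view axis: side column line at grip centre, top col
for pt,ps,z in (((360.2,280.5),(322.7,239),194),((358.9,283.5),(322.2,253),158)):
    p=tri(t,pt,s,ps);print(p, plane(s,*ps,z),plane(t,*pt,z))
# solve x,y from columns: side u & top u
from scipy.optimize import least_squares
f=lambda p:np.r_[proj(s,[*p,194])[0]-322.8,proj(t,[*p,194])[0]-360.3,proj(s,[*p,158])[0]-322.2,proj(t,[*p,158])[0]-358.9]
r=least_squares(f,[448,-132]);print(r.x,r.fun,proj(t,[*r.x,194]),proj(t,[*r.x,158]),proj(s,[*r.x,194]))
```

```text
352 [(262, 193), (263, 206), (264, 217), (265, 157), (266, 140), (267, 127), (268, 237), (269, 239), (270, 238), (271, 238), (272, 236), (273, 141), (274, 218), (275, 238), (276, 238), (277, 237), (278, 237), (279, 238), (280, 238), (281, 238), (282, 238), (283, 238), (284, 239), (285, 191), (286, 126), (287, 111), (288, 92), (289, 126), (290, 175), (291, 181), (292, 237), (293, 238), (294, 239), (295, 239), (296, 220), (297, 115), (298, 96), (299, 82), (300, 81), (301, 118), (302, 140), (303, 118)]
356 [(262, 206), (263, 211), (264, 219), (265, 141), (266, 159), (267, 234), (268, 236), (269, 236), (270, 236), (271, 237), (272, 238), (273, 238), (274, 238), (275, 238), (276, 238), (277, 238), (278, 238), (279, 238), (280, 238), (281, 238), (282, 239), (283, 238), (284, 238), (285, 239), (286, 238), (287, 238), (288, 223), (289, 105), (290, 89), (291, 110), (292, 211), (293, 217), (294, 217), (295, 237), (296, 238), (297, 238), (298, 114), (299, 84), (300, 119), (301, 121), (302, 122), (303, 121)]
359 [(262, 200), (263, 149), (264, 136), (265, 133), (266, 162), (267, 238), (268, 239),
[... 1248 characters left out ...]
88, 150), (289, 212), (290, 216), (291, 216), (292, 216), (293, 217), (294, 218), (295, 218), (296, 222), (297, 158), (298, 125), (299, 122), (300, 123), (301, 124), (302, 111), (303, 70)]
(array([ 449.57033395, -132.76377837,  194.05776933]), np.float64(5.749069377533776)) [ 452.74376485 -133.15878668  194.        ] [ 447.05383736 -131.29331203  194.        ]
(array([ 447.9916893 , -132.52007813,  156.96058043]), np.float64(5.848300835483039)) [ 449.87983216 -134.80796816  158.        ] [ 445.2490032  -130.94546942  158.        ]
[ 453.41220508 -131.26824536] [-0.33187143 -0.11585963  0.33573002  0.11901705] [360.18414037 278.01074272] [359.01901705 280.38713236] [322.46812857 238.66228518]
```

```bash
cat >> h.py <<'E'
from scipy.spatial.transform import Rotation as Ro
def st():
    s=manip.sense();R=Ro.from_rotvec(s["tool_rot"]).as_matrix()
    print("t %.2f"%s["time_s"],"p",np.round(s["ee_pos"],1),"F",np.round(s["wrist_force"],1),"M",np.round(s["moment"],2),"w %.1fmm"%(s["width"]*94),"yaw(x) %.1f"%np.degrees(np.arctan2(R[1,0],R[0,0])),"tilt",np.round(R[:,2],3),"q",np.round(s["q"],2))
    return s,R
def rel(*targets):
    s,R=st();p=s["ee_pos"]
    for q in targets:
        d=R.T@(np.asarray(q,float)-p);print(q,"tool shift mm",np.round(d,1),"rows",np.round(np.linalg.norm(d)/45,1));p=np.asarray(q,float)
E
python3 - <<'E'
from h import *
s,R=st();print(np.round(R,3))
rel((237,605,290),(480,200,290),(450,-132,290))
E
```

```text
t 0.40 p [237.3 605.1 222.4] F [ 0.1  0.1 -0.8] M [0.02 0.03 0.01] w 93.6mm yaw(x) 158.6 tilt [-0. -0. -1.] q [-1.26  0.63  0.04  1.52 -0.03  1.   -0.02]
[[-0.931  0.365 -0.   ]
 [ 0.365  0.931 -0.   ]
 [ 0.    -0.    -1.   ]]
t 0.40 p [237.3 605.1 222.4] F [ 0.1  0.1 -0.8] M [0.02 0.03 0.01] w 93.6mm yaw(x) 158.6 tilt [-0. -0. -1.] q [-1.26  0.63  0.04  1.52 -0.03  1.   -0.02]
(237, 605, 290) tool shift mm [  0.3  -0.2 -67.6] rows 1.5
(480, 200, 290) tool shift mm [-374.1 -288.3    0. ] rows 10.5
(450, -132, 290) tool shift mm [-9.33e+01 -3.20e+02  1.00e-01] rows 7.4
```

send_rows(
  motion=[
    [[0, 0, -0.035, 0.14, -1], [0, 0, -0.035, 0.14, -1], [0, 0, 0, 0.14, -1], [0, 0, 0, 0.14, -1], [0, 0, 0, 0.14, -1], [0, 0, 0, 0.14, -1], [0, 0, 0, 0.14, -1], [0, 0, 0, 0.14, -1], [0, 0, 0, 0.14, -1], [0, 0, 0, 0.14, -1], [0, 0, 0, 0.14, -1], [0, 0, 0, 0.14, -1], [0, 0, 0, 0.14, -1], [0, 0, 0, 0.14, -1], [0, 0, 0, 0.14, -1], [0, 0, 0, 0.14, -1]],
  ],
  newtons=20,
)

```text
time_s: 2.0
ee_pos: [235.7, 605.1, 295.6]
tool_rot: [-3.065, -0.681, 0.005]
wrist_force: [0.1, 1.2, -0.8]
width: 1.002
```

Run:
```python
from h import *
rel((480,200,290),(450,-132,290))
```

```text
t 2.00 p [235.7 605.1 295.6] F [ 0.1  1.2 -0.8] M [0.   0.12 0.06] w 94.2mm yaw(x) 25.1 tilt [-0.003  0.001 -1.   ] q [-1.61  0.64  0.67  1.43 -0.41  1.21 -2.03]
(480, 200, 290) tool shift mm [ 49.7 470.5   4.4] rows 10.5
(450, -132, 290) tool shift mm [-167.8  288.    -0.3] rows 7.4
```

send_rows(
  motion=[
    [[0.0045, 0.043, 0, 0, -1], [0.0045, 0.043, 0, 0, -1], [0.0045, 0.043, 0, 0, -1], [0.0045, 0.043, 0, 0, -1], [0.0045, 0.043, 0, 0, -1], [0.0045, 0.043, 0, 0, -1], [0.0045, 0.043, 0, 0, -1], [0.0045, 0.043, 0, 0, -1], [0.0045, 0.043, 0, 0, -1], [0.0045, 0.043, 0, 0, -1], [0.0045, 0.043, 0, 0, -1], [-0.022, 0.038, 0, 0, -1], [-0.022, 0.038, 0, 0, -1], [-0.022, 0.038, 0, 0, -1], [-0.022, 0.038, 0, 0, -1]],
  ],
)

```text
time_s: 3.5
ee_pos: [475.7, 11.3, 291.8]
tool_rot: [-3.055, -0.708, -0.006]
wrist_force: [0.6, -0.3, -0.4]
width: 0.998
```

Run:
```python
from h import *
rel((450,-132,290))
```

```text
t 3.50 p [475.7  11.3 291.8] F [ 0.6 -0.3 -0.4] M [-0.06  0.11  0.07] w 93.8mm yaw(x) 26.1 tilt [ 0.002  0.006 -1.   ] q [-0.62  0.36  0.74  1.91 -0.3   0.98 -0.85]
(450, -132, 290) tool shift mm [-86.2 117.4   0.9] rows 3.2
```

send_rows(
  motion=[
    [[-0.022, 0.029, 0, 0, -1], [-0.022, 0.029, 0, 0, -1], [-0.022, 0.029, 0, 0, -1], [-0.02, 0.029, 0, 0, -1], [0, 0, 0, 0, -1]],
  ],
)

```text
time_s: 4.0
ee_pos: [446.8, -142.9, 292.7]
tool_rot: [-3.062, -0.694, -0.012]
wrist_force: [0.6, -0.1, 0.2]
width: 1.001
```

Run:
```python
from h import *
rel((450,-132,230))
for n in("side","top"):
    c=vision.capture(n); cv2.imwrite(f"pics/{n}1.png",c["color"][:,:,::-1])
```

```text
t 4.00 p [ 446.8 -142.9  292.7] F [ 0.6 -0.1  0.2] M [-0.    0.15  0.03] w 94.1mm yaw(x) 25.5 tilt [ 0.007  0.004 -1.   ] q [-0.31  0.35  0.77  1.92 -0.3   0.98 -0.53]
(450, -132, 230) tool shift mm [ 7.1 -8.4 62.8] rows 1.4
```

View pics/side1.png

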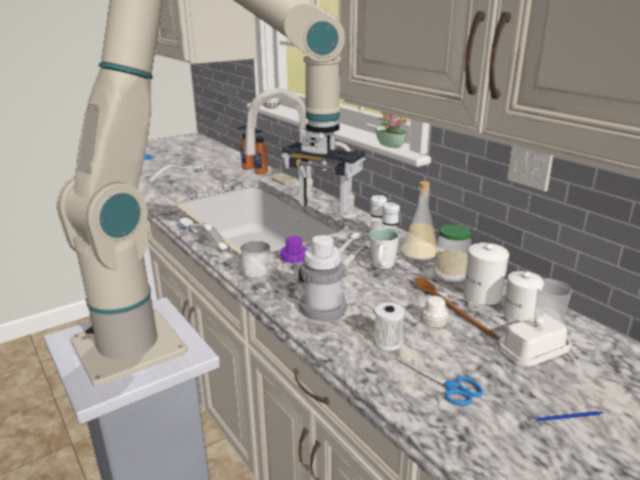

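The gripper hangs above the cap, its fingers at side (305,190) and (345,195) and the cap at (323,240). Clear to go down.

send_rows(
  motion=[
    [[0.007, -0.008, 0.03, 0, -1], [0, 0, 0.03, 0, -1], [0, 0, 0.014, 0, -1], [0, 0, 0, 0, -1]],
  ],
)

```text
time_s: 4.5
ee_pos: [454.4, -119.7, 216.2]
tool_rot: [-3.049, -0.718, -0.018]
wrist_force: [0.0, -1.5, 0.6]
width: 0.996
```

Run:
```python
from h import *
rel((450,-132,180))
for n in("side","top"):
    c=vision.capture(n); cv2.imwrite(f"pics/{n}2.png",cv2.resize(c["color"][180:330,250:450,::-1],(800,600)))
```

```text
t 4.50 p [ 454.4 -119.7  216.2] F [ 0.  -1.5  0.6] M [-0.    0.1   0.02] w 93.7mm yaw(x) 26.5 tilt [ 0.009  0.011 -1.   ] q [-0.27  0.45  0.68  2.03 -0.42  0.79 -0.45]
(450, -132, 180) tool shift mm [-9.8  9.3 36. ] rows 0.9
```

View pics/side2.png

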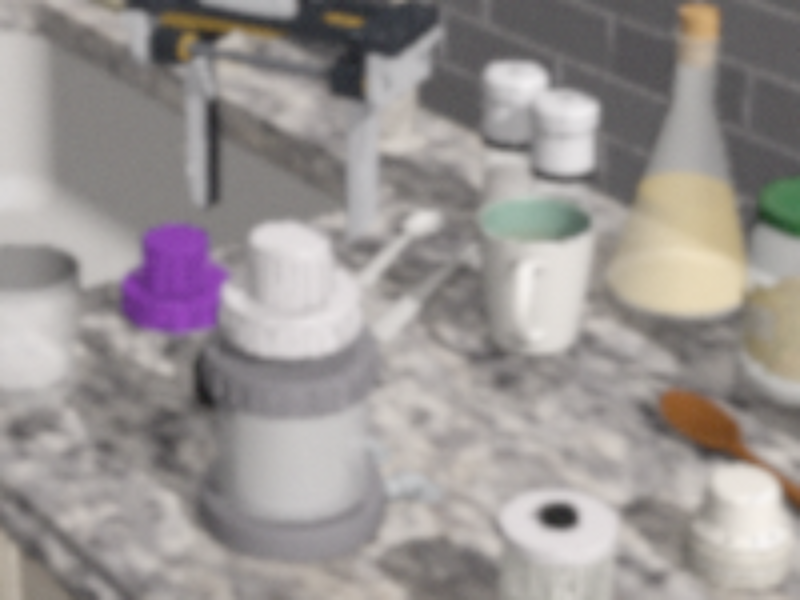

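View pics/top2.png

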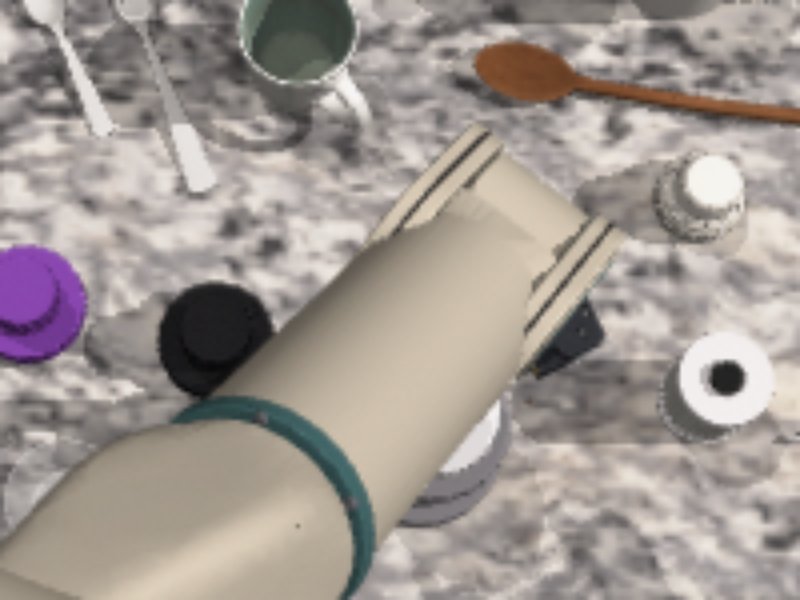

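send_rows(
  motion=[
    [[0, 0, 0, 0, -1], [0, 0, 0, 0, -1]],
  ],
)

```text
time_s: 4.8
ee_pos: [456.8, -120.1, 219.4]
tool_rot: [-3.051, -0.721, -0.027]
wrist_force: [-0.8, -0.1, 0.9]
width: 1.003
```

Run:
```python
from h import *
rel((450,-132,180))
```

```text
t 4.80 p [ 456.8 -120.1  219.4] F [-0.8 -0.1  0.9] M [-0.04  0.16 -0.03] w 94.3mm yaw(x) 26.6 tilt [ 0.015  0.01  -1.   ] q [-0.27  0.45  0.68  2.02 -0.42  0.79 -0.45]
(450, -132, 180) tool shift mm [-12.1   7.7  39.2] rows 0.9
```

send_rows(
  motion=[
    [[-0.006, 0.004, 0, 0, -1], [-0.005, 0.003, 0, 0, -1], [0, 0, 0, 0, -1], [0, 0, 0, 0, -1]],
  ],
)

```text
time_s: 5.2
ee_pos: [450.3, -132.9, 220.9]
tool_rot: [-3.053, -0.72, -0.032]
wrist_force: [-0.8, -0.0, -0.5]
width: 1.0
```

Run:
```python
from h import *
rel((450,-132,180))
```

```text
t 5.20 p [ 450.3 -132.9  220.9] F [-0.8 -0.  -0.5] M [-0.07  0.14 -0.07] w 94.0mm yaw(x) 26.6 tilt [ 0.019  0.01  -1.   ] q [-0.25  0.44  0.68  2.03 -0.41  0.79 -0.42]
(450, -132, 180) tool shift mm [-0.7 -1.  40.9] rows 0.9
```

send_rows(
  motion=[
    [[-0.001, -0.001, 0.014, 0, -1], [0, 0, 0.014, 0, -1], [0, 0, 0.01, 0, -1], [0, 0, 0.001, 0, -1]],
  ],
)

```text
time_s: 5.6
ee_pos: [450.5, -132.6, 181.3]
tool_rot: [-3.053, -0.719, -0.036]
wrist_force: [-0.4, 0.4, -0.2]
width: 0.997
```

Run:
```python
from h import *
rel((450,-132,180))
for n in("side","top"):
    c=vision.capture(n); cv2.imwrite(f"pics/{n}3.png",cv2.resize(c["color"][180:330,250:450,::-1],(800,600)))
```

```text
t 5.60 p [ 450.5 -132.6  181.3] F [-0.4  0.4 -0.2] M [-0.06  0.19  0.04] w 93.7mm yaw(x) 26.5 tilt [ 0.021  0.01  -1.   ] q [-0.2   0.5   0.63  2.08 -0.48  0.69 -0.36]
(450, -132, 180) tool shift mm [-0.2 -0.7  1.3] rows 0.0
```

View pics/side3.png

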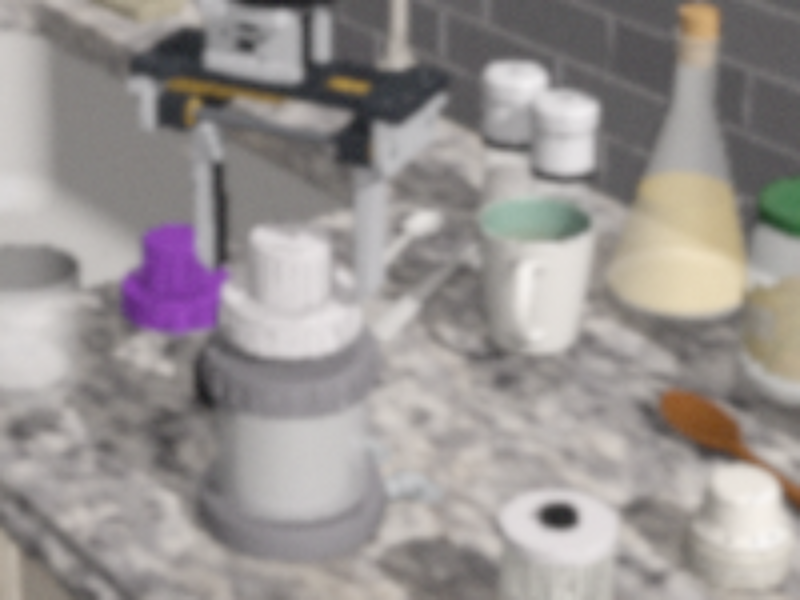

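The fingers straddle the grip evenly: tips near crop (207,262) and (368,290), cap axis at (290,270). Closing gently.

send_rows(
  motion=[
    [[0, 0, 0, 0, 1], [0, 0, 0, 0, 1], [0, 0, 0, 0, 1], [0, 0, 0, 0, 1], [0, 0, 0, 0, 1], [0, 0, 0, 0, 1]],
  ],
  newtons=22,
)

```text
time_s: 6.3
ee_pos: [452.0, -132.7, 183.8]
tool_rot: [-3.054, -0.72, -0.042]
wrist_force: [-0.5, 1.0, 2.2]
width: 0.527
```

Run:
```python
from h import *
rel((450,-132,180))
```

```text
t 6.30 p [ 452.  -132.7  183.8] F [-0.5  1.   2.2] M [-0.17  0.    0.04] w 49.5mm yaw(x) 26.5 tilt [ 0.025  0.01  -1.   ] q [-0.2   0.49  0.63  2.08 -0.48  0.69 -0.36]
(450, -132, 180) tool shift mm [-1.5 -1.5  3.8] rows 0.1
```

send_rows(
  motion=[
    [[0, 0, 0.001, -0.05, 1], [0, 0, 0.001, -0.05, 1], [0, 0, 0.001, -0.05, 1], [0, 0, 0.001, -0.05, 1]],
  ],
)

```text
time_s: 6.7
ee_pos: [453.0, -133.4, 181.8]
tool_rot: [-2.968, -1.028, -0.047]
wrist_force: [-2.6, 1.8, 10.9]
width: 0.528
```

Run:
```python
from h import *
rel((450,-132,183))
```

```text
t 6.70 p [ 453.  -133.4  181.8] F [-2.6  1.8 10.9] M [ 0.13  1.07 -0.62] w 49.6mm yaw(x) 38.2 tilt [ 0.028  0.01  -1.   ] q [-0.16  0.48  0.56  2.08 -0.44  0.67 -0.2 ]
(450, -132, 183) tool shift mm [-1.5 -2.9 -1.3] rows 0.1
```

send_rows(
  motion=[
    [[0, 0, 0, -0.04, 1], [0, 0, -0.001, -0.04, 1]],
  ],
)

```text
time_s: 6.9
ee_pos: [451.5, -134.3, 182.7]
tool_rot: [2.925, 1.144, 0.045]
wrist_force: [1.6, -0.7, -8.3]
width: 0.531
```

Run:
```python
from h import *
st()
c=vision.capture("side"); cv2.imwrite("pics/side4.png",cv2.resize(c["color"][180:330,250:450,::-1],(800,600)))
st()
```

```text
t 6.90 p [ 451.5 -134.3  182.7] F [ 1.6 -0.7 -8.3] M [-0.55  0.14 -0.46] w 49.9mm yaw(x) 42.7 tilt [ 0.027  0.01  -1.   ] q [-0.14  0.48  0.54  2.08 -0.42  0.67 -0.14]
t 6.95 p [ 451.4 -134.4  182.8] F [-1.1 -2.5 -1.3] M [-0.57  0.7  -0.33] w 49.8mm yaw(x) 42.9 tilt [ 0.027  0.01  -1.   ] q [-0.14  0.48  0.54  2.08 -0.42  0.67 -0.14]
```

View pics/side4.png

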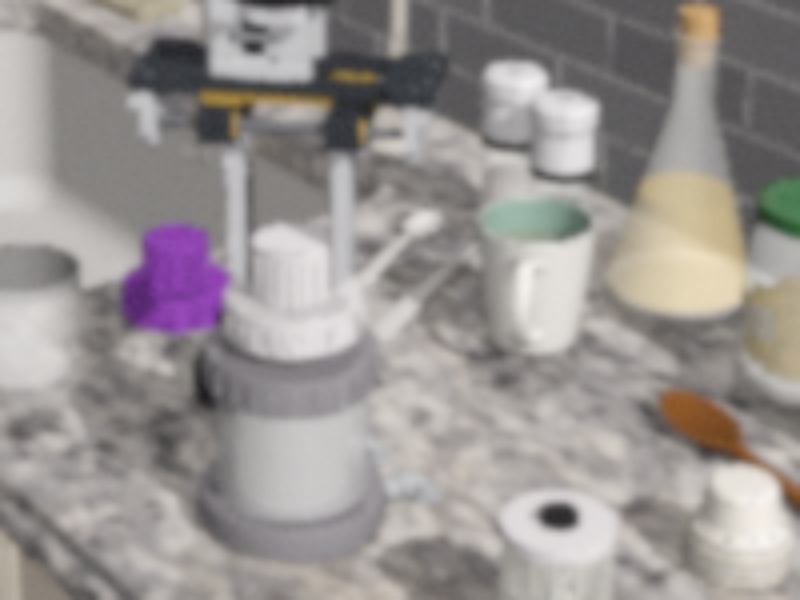

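send_rows(
  motion=[
    [[0, 0, 0, -0.05, 1], [0, 0, 0, -0.05, 1]],
  ],
)

```text
time_s: 7.15
ee_pos: [450.4, -135.9, 182.7]
tool_rot: [2.861, 1.289, 0.042]
wrist_force: [-2.6, -2.8, 0.2]
width: 0.527
```

Run:
```python
from h import *
st()
```

```text
t 7.15 p [ 450.4 -135.9  182.7] F [-2.6 -2.8  0.2] M [-0.81  0.77 -0.62] w 49.5mm yaw(x) 48.5 tilt [ 0.026  0.008 -1.   ] q [-0.12  0.47  0.51  2.08 -0.4   0.67 -0.06]
```

send_rows(
  motion=[
    [[0, 0, 0, -0.05, 1], [0, 0, 0, -0.05, 1]],
  ],
)

```text
time_s: 7.35
ee_pos: [449.2, -138.1, 182.8]
tool_rot: [2.792, 1.428, 0.039]
wrist_force: [-1.7, -2.4, 0.2]
width: 0.525
```

Run:
```python
from h import *
st()
```

```text
t 7.35 p [ 449.2 -138.1  182.8] F [-1.7 -2.4  0.2] M [-0.69  0.5  -0.62] w 49.4mm yaw(x) 54.2 tilt [ 0.024  0.006 -1.   ] q [-0.1   0.46  0.49  2.08 -0.37  0.66  0.01]
```

send_rows(
  motion=[
    [[0.003, 0, 0, 0.05, 1], [0.003, 0, 0, 0.05, 1], [0, 0, 0, 0.05, 1]],
  ],
)

```text
time_s: 7.65
ee_pos: [449.4, -136.8, 183.3]
tool_rot: [2.894, 1.21, 0.03]
wrist_force: [-1.4, 0.2, 4.6]
width: 0.527
```

Run:
```python
from h import *
rel((451,-132.5,182))
```

```text
t 7.65 p [ 449.4 -136.8  183.3] F [-1.4  0.2  4.6] M [0.25 0.49 0.03] w 49.6mm yaw(x) 45.4 tilt [ 0.019  0.003 -1.   ] q [-0.14  0.47  0.54  2.07 -0.4   0.67 -0.11]
(451, -132.5, 182) tool shift mm [ 4.1 -1.9  1.3] rows 0.1
```

send_rows(
  motion=[
    [[0, 0, 0, 0.05, 1], [0, 0, 0, 0.05, 1]],
  ],
)

```text
time_s: 7.85
ee_pos: [448.9, -136.8, 183.6]
tool_rot: [2.954, 1.061, 0.029]
wrist_force: [-1.7, -0.2, -0.4]
width: 0.525
```

Run:
```python
from h import *
rel((451,-132.5,182))
```

```text
t 7.85 p [ 448.9 -136.8  183.6] F [-1.7 -0.2 -0.4] M [-0.08  0.35  0.17] w 49.4mm yaw(x) 39.5 tilt [ 0.018  0.003 -1.   ] q [-0.16  0.48  0.57  2.07 -0.42  0.68 -0.19]
(451, -132.5, 182) tool shift mm [ 4.3 -2.   1.6] rows 0.1
```

The torque is lopsided: about 0.62 N·m steady going counter-clockwise (the fingers were slipping at the stop) against about 0.17 N·m coming back. So the thread loosens clockwise. I'll open, re-centre and turn clockwise.

send_rows(
  motion=[
    [[0, 0, 0, 0, -0.5], [0, 0, 0, 0, -0.5], [0.004, -0.001, 0.001, 0, -0.5], [0, 0, 0.001, -0.1, -0.5], [0, 0, 0.0005, 0, -0.5]],
  ],
)

```text
time_s: 8.35
ee_pos: [453.3, -132.0, 181.3]
tool_rot: [2.89, 1.219, 0.031]
wrist_force: [-0.3, -0.4, -0.7]
width: 0.746
```

Run:
```python
from h import *
rel((451.5,-133,181))
```

```text
t 8.35 p [ 453.3 -132.   181.3] F [-0.3 -0.4 -0.7] M [-0.06  0.11  0.04] w 70.1mm yaw(x) 45.7 tilt [ 0.02   0.003 -1.   ] q [-0.14  0.48  0.53  2.07 -0.4   0.67 -0.12]
(451.5, -133, 181) tool shift mm [-1.9 -0.6  0.3] rows 0.0
```

send_rows(
  motion=[
    [[-0.002, 0, 0, 0, 1], [0, 0, 0, 0, 1], [0, 0, 0, 0, 1], [0, 0, 0, 0, 1], [0, 0, 0, 0.05, 1], [0, 0, 0, 0.05, 1], [0, 0, 0, 0.05, 1]],
  ],
  newtons=25,
)

```text
time_s: 9.05
ee_pos: [452.3, -133.6, 181.3]
tool_rot: [2.98, 0.985, 0.032]
wrist_force: [0.2, -0.5, -0.6]
width: 0.529
```

Run:
```python
from h import *
rel((451.5,-133,181))
```

```text
t 9.05 p [ 452.3 -133.6  181.3] F [ 0.2 -0.5 -0.6] M [-0.09  0.16  0.09] w 49.8mm yaw(x) 36.6 tilt [ 0.021  0.003 -1.   ] q [-0.17  0.49  0.58  2.07 -0.44  0.68 -0.23]
(451.5, -133, 181) tool shift mm [-0.3 -1.   0.3] rows 0.0
```

send_rows(
  motion=[
    [[0, 0, 0.0005, 0.06, 1], [0, 0, 0.0005, 0.06, 1], [0, 0, 0, 0.06, 1], [0, 0, 0, 0.06, 1]],
  ],
)

```text
time_s: 9.45
ee_pos: [452.0, -134.0, 181.4]
tool_rot: [3.082, 0.605, 0.033]
wrist_force: [0.3, -0.5, -2.6]
width: 0.529
```

Run:
```python
from h import *
rel((451.5,-133,181))
```

```text
t 9.45 p [ 452.  -134.   181.4] F [ 0.3 -0.5 -2.6] M [-0.26  0.22  0.14] w 49.7mm yaw(x) 22.2 tilt [ 0.021  0.004 -1.   ] q [-0.22  0.51  0.65  2.07 -0.5   0.7  -0.42]
(451.5, -133, 181) tool shift mm [-0.1 -1.2  0.4] rows 0.0
```

send_rows(
  motion=[
    [[0, 0, 0, 0.06, 1], [0, 0, 0, 0.06, 1], [0, 0, 0, 0.06, 1], [0, 0, 0, 0.06, 1], [0, 0, 0, 0.06, 1]],
  ],
)

```text
time_s: 9.95
ee_pos: [450.8, -134.1, 181.5]
tool_rot: [-3.137, -0.117, -0.03]
wrist_force: [0.0, -0.2, 3.5]
width: 0.529
```

Run:
```python
from h import *
rel((451.5,-133,181))
```

```text
t 9.95 p [ 450.8 -134.1  181.5] F [ 0.  -0.2  3.5] M [-0.15  0.13  0.02] w 49.7mm yaw(x) 4.3 tilt [ 0.019  0.003 -1.   ] q [-0.28  0.53  0.75  2.08 -0.56  0.72 -0.66]
(451.5, -133, 181) tool shift mm [ 0.7 -1.   0.5] rows 0.0
```

send_rows(
  motion=[
    [[0, 0, 0, 0.05, 1], [0, 0, 0, 0.05, 1], [0, 0, 0, 0.05, 1]],
  ],
)

```text
time_s: 10.25
ee_pos: [451.1, -134.2, 182.4]
tool_rot: [-3.135, 0.129, -0.031]
wrist_force: [-0.4, -0.6, 3.8]
width: 0.531
```

Run:
```python
from h import *
rel((451.5,-133,181))
```

```text
t 10.25 p [ 451.1 -134.2  182.4] F [-0.4 -0.6  3.8] M [0.06 0.35 0.04] w 49.9mm yaw(x) -4.7 tilt [ 0.02   0.003 -1.   ] q [-0.3   0.54  0.8   2.08 -0.6   0.74 -0.78]
(451.5, -133, 181) tool shift mm [ 0.3 -1.3  1.4] rows 0.0
```

send_rows(
  motion=[
    [[0, 0, 0, 0.05, 1], [0, 0, 0, 0.05, 1]],
  ],
)

```text
time_s: 10.45
ee_pos: [451.2, -134.4, 183.1]
tool_rot: [-3.122, 0.292, -0.031]
wrist_force: [-1.8, -0.1, 3.1]
width: 0.527
```

Run:
```python
from h import *
rel((451.5,-133,181))
c=vision.capture("side"); cv2.imwrite("pics/side5.png",cv2.resize(c["color"][180:330,250:450,::-1],(800,600)))
```

```text
t 10.45 p [ 451.2 -134.4  183.1] F [-1.8 -0.1  3.1] M [-0.09  0.48  0.06] w 49.6mm yaw(x) -10.7 tilt [ 0.02   0.004 -1.   ] q [-0.32  0.55  0.83  2.08 -0.62  0.75 -0.86]
(451.5, -133, 181) tool shift mm [ 0.  -1.4  2.1] rows 0.1
```

View pics/side5.png

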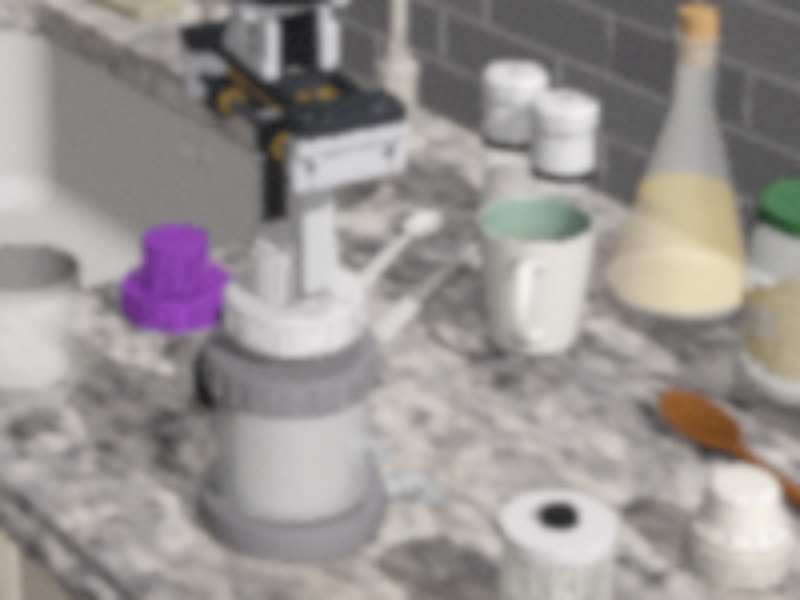

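send_rows(
  motion=[
    [[0, 0, 0, 0.05, 1], [0, 0, 0, 0.05, 1]],
  ],
)

```text
time_s: 10.7
ee_pos: [451.0, -134.3, 183.5]
tool_rot: [-3.101, 0.453, -0.03]
wrist_force: [-0.5, 0.4, 3.4]
width: 0.53
```

Run:
```python
from h import *
rel((451.5,-133,181))
```

```text
t 10.70 p [ 451.  -134.3  183.5] F [-0.5  0.4  3.4] M [0.09 0.33 0.05] w 49.8mm yaw(x) -16.6 tilt [ 0.02   0.004 -1.   ] q [-0.34  0.56  0.86  2.08 -0.64  0.77 -0.94]
(451.5, -133, 181) tool shift mm [ 0.1 -1.4  2.5] rows 0.1
```

send_rows(
  motion=[
    [[0, 0, -0.002, 0.03, 1], [0, 0, -0.002, 0.03, 1]],
  ],
)

```text
time_s: 10.9
ee_pos: [450.8, -134.0, 187.7]
tool_rot: [-3.085, 0.549, -0.029]
wrist_force: [0.2, 0.8, -1.0]
width: 0.527
```

Run:
```python
from h import *
rel((451.5,-133,181))
```

```text
t 10.90 p [ 450.8 -134.   187.7] F [ 0.2  0.8 -1. ] M [-0.02  0.22 -0.  ] w 49.5mm yaw(x) -20.2 tilt [ 0.02   0.005 -1.   ] q [-0.35  0.56  0.88  2.07 -0.65  0.78 -0.99]
(451.5, -133, 181) tool shift mm [ 0.2 -1.1  6.7] rows 0.2
```

Rotation is free (about 0.0 N·m) and a 4 mm lift shows only the cap's own weight (−1 N), so it has come loose. Lifting.

send_rows(
  motion=[
    [[0, 0, -0.008, 0, 1], [0, 0, -0.01, 0, 1], [0, 0, -0.01, 0, 1], [0, 0, -0.02, 0, 1], [0, 0, -0.02, 0, 1], [0, 0, -0.02, 0, 1], [0, 0, -0.01, 0, 1], [0, 0, 0, 0, 1]],
  ],
)

```text
time_s: 11.7
ee_pos: [448.0, -134.7, 293.2]
tool_rot: [-3.085, 0.548, -0.03]
wrist_force: [0.1, -0.3, -1.2]
width: 0.527
```

Run:
```python
from h import *
rel((470,120,285),(560,380,285))
c=vision.capture("side"); cv2.imwrite("pics/side6.png",c["color"][:,:,::-1])
```

```text
t 11.70 p [ 448.  -134.7  293.2] F [ 0.1 -0.3 -1.2] M [0.06 0.17 0.06] w 49.6mm yaw(x) -20.1 tilt [ 0.02   0.005 -1.   ] q [-0.49  0.43  1.05  1.94 -0.46  1.01 -1.16]
(470, 120, 285) tool shift mm [ -67.2 -246.6    9.9] rows 5.7
(560, 380, 285) tool shift mm [  -5.  -275.1    3.1] rows 6.1
```

View pics/side6.png

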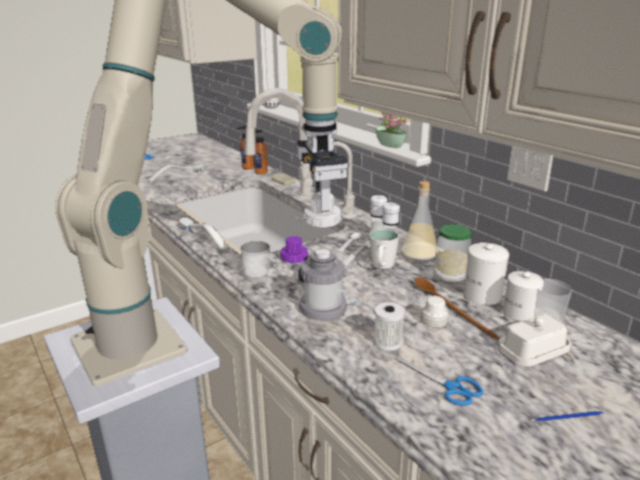

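The cap hangs upright in the fingers at side (322,213), and the filter below is bare at (322,258). I'll unwind the wrist, then carry it to the sink.

send_rows(
  motion=[
    [[0, 0, 0, -0.12, 1], [0, 0, 0, -0.12, 1], [0, 0, 0, -0.12, 1], [0, 0, 0, -0.12, 1], [0, 0, 0, -0.12, 1], [0, 0, 0, -0.12, 1], [0, 0, 0, -0.12, 1], [0, 0, 0, -0.12, 1]],
  ],
)

```text
time_s: 12.55
ee_pos: [442.8, -131.6, 285.3]
tool_rot: [-2.973, -0.998, -0.011]
wrist_force: [-1.2, 0.4, -2.0]
width: 0.528
```

Run:
```python
from h import *
rel((490,130,285),(600,470,285))
```

```text
t 12.55 p [ 442.8 -131.6  285.3] F [-1.2  0.4 -2. ] M [-0.1   0.2   0.06] w 49.7mm yaw(x) 37.1 tilt [ 0.005  0.008 -1.   ] q [-0.32  0.35  0.75  1.95 -0.3   0.95 -0.34]
(490, 130, 285) tool shift mm [ 195.4 -180.1    2.5] rows 5.9
(600, 470, 285) tool shift mm [ 292.8 -204.8    3.1] rows 7.9
```

send_rows(
  motion=[
    [[0.02, -0.018, 0, 0, 1], [0.03, -0.028, 0, 0, 1], [0.03, -0.028, 0, 0, 1], [0.03, -0.028, 0, 0, 1], [0.03, -0.028, 0, 0, 1], [0.03, -0.028, 0, 0, 1], [0.03, -0.022, 0, 0, 1], [0.03, -0.021, 0, 0, 1], [0.03, -0.021, 0, 0, 1], [0.03, -0.021, 0, 0, 1], [0.03, -0.021, 0, 0, 1], [0.03, -0.021, 0, 0, 1], [0.03, -0.021, 0, 0, 1]],
  ],
)

```text
time_s: 13.85
ee_pos: [557.4, 352.7, 272.5]
tool_rot: [-2.977, -0.983, 0.029]
wrist_force: [0.0, -1.2, -0.7]
width: 0.527
```

Run:
```python
from h import *
rel((600,470,270))
```

```text
t 13.85 p [557.4 352.7 272.5] F [ 0.  -1.2 -0.7] M [-0.05  0.04 -0.01] w 49.5mm yaw(x) 36.5 tilt [-0.019 -0.    -1.   ] q [-0.95  0.68  0.65  1.42 -0.43  1.2  -1.18]
(600, 470, 270) tool shift mm [104.1 -68.9   1.7] rows 2.8
```

send_rows(
  motion=[
    [[0.025, -0.016, 0, 0, 1], [0.025, -0.016, 0, 0, 1], [0.025, -0.016, 0, 0, 1], [0.012, -0.01, 0, 0, 1], [0, 0, 0.02, 0, 1], [0, 0, 0.02, 0, 1], [0, 0, 0, 0, 1], [0, 0, 0, 0, 1], [0, 0, 0, 0, 1], [0, 0, 0, 0, 1]],
  ],
)

```text
time_s: 14.85
ee_pos: [587.5, 460.4, 213.8]
tool_rot: [-2.973, -0.994, 0.061]
wrist_force: [-0.4, -0.4, -1.7]
width: 0.529
```

Run:
```python
from h import *
s,R=st();p=s["ee_pos"];print("joint vel max",abs(s["joint_vel"]).max())
for n in("side","top"):
    c=vision.capture(n); im=c["color"][:,:,::-1].copy()
    u=proj(c,[p[0],p[1],0]); print(n,"below on z=0",u,"cap origin",proj(c,[p[0],p[1],p[2]-47]))
    cv2.circle(im,tuple(int(a) for a in u),4,(0,0,255),-1); cv2.imwrite(f"pics/{n}7.png",im)
st()
```

```text
t 14.85 p [587.5 460.4 213.8] F [-0.4 -0.4 -1.7] M [-0.07  0.08 -0.02] w 49.7mm yaw(x) 37.0 tilt [-0.039 -0.006 -0.999] q [-0.96  0.88  0.6   1.17 -0.49  1.27 -1.29]
joint vel max 0.00634827043707125
side below on z=0 [255.37800487 221.78343321] cap origin [252.53761889 176.12219032]
top below on z=0 [155.14588344 241.04070557] cap origin [135.74485569 225.81165294]
t 14.95 p [587.6 460.4 214.1] F [-1.5 -1.  -2.1] M [-0.02  0.07 -0.01] w 49.3mm yaw(x) 37.0 tilt [-0.038 -0.006 -0.999] q [-0.96  0.88  0.6   1.17 -0.49  1.27 -1.29]
```

View pics/side7.png

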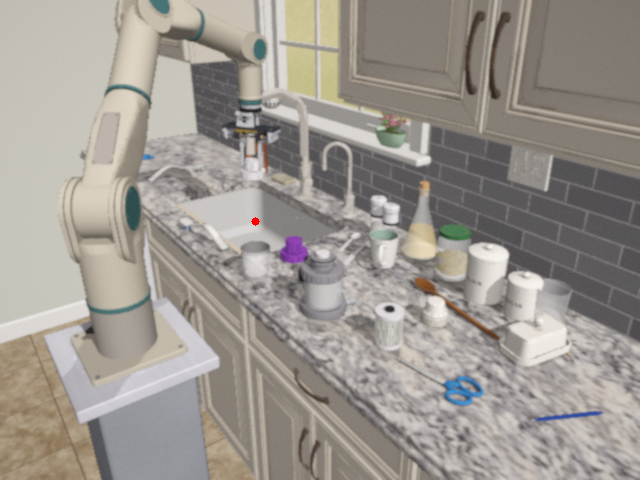

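View pics/top7.png

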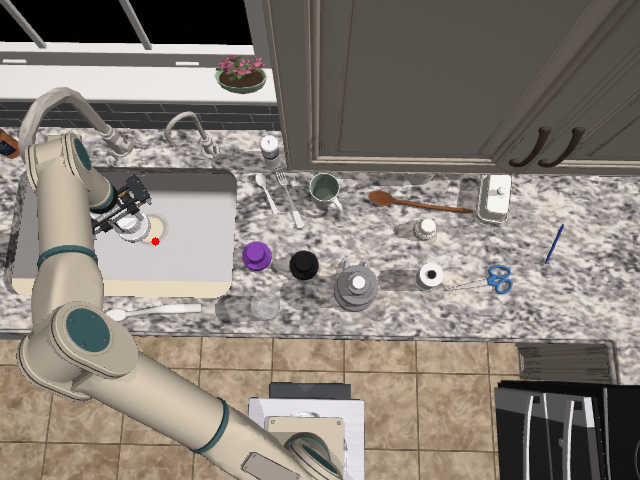

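The cap is in the fingers at side (252,172) and top (133,225). The point below it, top (155,241), is well inside the sink opening. The cap's lower edge is about 165 mm above the worktop and the arm is still, and nothing else has moved. Handing in.

Run:
```python
from rig import ticket
print(ticket.job_done())
```

```text
the job is handed in; nothing more can be done
None
```

The filter cap is off and held right way up over the sink. I handed the job in at about 15 s of the 54 s allowed; no verdict is reported.

- **Unscrewing:** I gripped the white cap by its fluted grip at 22–25 N and tried counter-clockwise first. It stopped short: the fingers slipped at a steady 0.62 N·m. I re-centred and turned it clockwise about 65 degrees, against 0.0–0.17 N·m. The thread is therefore left-handed. I then lifted the cap straight off.
- **Last checks:**
  - The opening was 49.5 mm, so the cap was still gripped, and it was tilted about 2 degrees.
  - The tool was at (588, 460, 214) mm, which puts the cap's lower edge about 165 mm above the worktop.
  - Both pictures show the cap inside the sink opening, the arm still, and everything else where it stood.
- **Not confirmed:**
  - The turned angle comes from the wrist, because the arm hid the cap's rib from the top camera. That the cap came free was judged from the force: only its own weight on lifting.
  - The two views disagreed by about 6 mm on the cap's axis before the grasp; the jaws centred on it without trouble.
  - During the counter-clockwise try the tool drifted about 6 mm along the pads, and the vertical force briefly reached 11 N; both are well below forcing.

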